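# Line up the graduated porcelain jugs on the display riser

### The arm

A 7-joint arm with a two-finger parallel gripper is mounted at the origin on the work surface. World frame = base frame: x ahead of the robot, y to its left, z up, the work surface at z = 0. Lengths are in m, angles in rad, forces in N, time in s.
With the tool pointing down it reaches from about 0.35 to 0.9 m from the base axis. Payload 19.9 kg.
Tool frame: the origin (TCP) lies on the mounting face of the last link; the fingertips stand 173 mm ahead of it and the grasp point (between the pads) lies 155 mm ahead of it (ctrl.tip_reach is the z of the fingertips in the tool frame, in m); z points along the fingers, y is the line along which they close (so a half turn about z gives the same grasp; the last joint's range is limited). The gripper opens to 85 mm and grips with 20 to 120 N. Pads are 22 mm wide; open, the fingers measure 114 mm over their backs; the gripper's body (76 mm by 85 mm) begins 54 mm behind the grasp point. The pads swing forward as they close: fully open they stand 13 mm farther back than shut.
Start: joints at [-1.232, 0.417, -0.01, 1.614, 0.005, 1.111, -0.053], TCP at [0.232, 0.58, 0.405] pointing down, gripper open.
Joint ranges: [-2.81, 2.81], [-0.39, 2.02], [-1.27, 1.25], [0.06, 2.57], [-1.19, 4.33], [0.19, 2], [-2.82, 2.82]. Speed limits (rad/s): [1.89, 1.89, 2.39, 2.39, 3.01, 3.01, 3.01].

### API

Orientations are given as a unit quaternion [w, x, y, z].
In Python, from station import ctrl, eyes gives the robot as it stands.
- The arm moves only by the shell command python3 -m jog 'ROWS'. ROWS is a JSON object whose one key "increments" holds a list of rows, each a list of 3 entries, a list of its own where there are three numbers: the finger opening in cm, from 0 to 8.54, then the shift along the tool's x, y, z in cm, then the turn about the tool's z in rad. In form: {"increments": [[claw, [tx, ty, tz], twist], ...]}. A call has 1 to 10 rows; each row shifts and turns the commanded pose from where the row before left it, along the tool's axes as they then stand; what a row does not reach is not made up. A row lasts 1/12 s, in which the tool goes at most 41.7 mm and 7.16 degrees, less where a joint would pass 70% of its speed; a pose out of reach is approached as far as the arm can. A call is refused whole if a number of a shift passes 4.17 or a number of a turn 0.125, either way. A call with a gripper value outside its range is refused whole. The fingers move at their own pace and stop on an object; the grip force is fixed at half the most. Time passes only in rows, so rows that do not move let the fingers close. It gives the time, the measured TCP pose, the force, the opening and the grip force at its end, in the units of the state.
- ctrl.sense(): the state, without advancing time (a new reading comes with each control period).
- eyes.capture(name): name is "side" or "top"; returns a dict with "image" (384x512x3 uint8, red, green, blue), "fx", "fy", "cx", "cy" (pixels), "dist_coeffs" ([k1, k2, p1, p2, k3] as OpenCV has them; the pictures are not rectified), "eye" and "rotation" of the camera in the world. Camera axes: x right, y up, looking along -z (the intrinsics and any distortion apply to the point x, -y, -z); pixel columns grow to the right and rows downward; lengths in m; the calibration is good to about 2 mm. A picture is of the moment at which its call begins. There is no depth.
- ctrl.finish_job(): hands the job in; it is judged then, once.
The state is a dict: "t": time; "q": joint angles; "qvel": joint speeds; "effort": joint torques, N m; "tool_pos": TCP position; "tool_rot": TCP orientation; "ft_force": force on the tool from outside, world axes, zero at the start; "wrist_torque": the same for the moment, N m; "finger_gap": finger opening in m; "grasp_force": force on a finger pad.
Only numpy, scipy, OpenCV 4.12 (cv2) and the standard library are available. Lean on these libraries where they do the work, as an engineer would, in place of code of your own. Each camera call takes 0.05 s, during which the arm holds its last target. There are 200 camera calls.

### The job

Set the four white porcelain jugs out on the oak riser in order of height, each standing upright in the middle of its own slate coaster: the tallest on the coaster nearest the turntable, then stepping down to the smallest at the far end, all in profile with their spouts pointing along the row towards the turntable end. Set each one down gently, and leave the crystal tumbler that stands among them where it is.

Things in the scene. Friction and masses are not known exactly. Their poses are not given: they have to be found in the camera images.
- jug_quarter: smallest of four loose white porcelain jugs of one shape, hollow, open: 72 mm high, belly 48 mm across, straight round neck 38 mm across (outside) over the top 30 mm, wall 4 mm. Spout juts 10 mm from the rim to +x of its frame, loop handle reaches 41 mm from the axis to -x. Origin: centre of underside; z up. Starts on the glass (z = 0), spout within 40 degrees of world +x
- jug_half: second smallest of four loose white porcelain jugs of one shape, hollow, open: 90 mm high, belly 55 mm across, straight round neck 43 mm across (outside) over the top 30 mm, wall 4 mm. Spout juts 10 mm from the rim to +x of its frame, loop handle reaches 44 mm from the axis to -x. Origin: centre of underside; z up. Starts on the glass (z = 0), spout within 40 degrees of world +x
- jug_pint: second tallest of four loose white porcelain jugs of one shape, hollow, open: 108 mm high, belly 62 mm across, straight round neck 48 mm across (outside) over the top 30 mm, wall 4 mm. Spout juts 10 mm from the rim to +x of its frame, loop handle reaches 48 mm from the axis to -x. Origin: centre of underside; z up. Starts on the glass (z = 0), spout within 40 degrees of world +x
- jug_quart: tallest of four loose white porcelain jugs of one shape, hollow, open: 126 mm high, belly 69 mm across, straight round neck 53 mm across (outside) over the top 30 mm, wall 4 mm. Spout juts 10 mm from the rim to +x of its frame, loop handle reaches 51 mm from the axis to -x. Origin: centre of underside; z up. Starts on the glass (z = 0), spout within 40 degrees of world +x
- coaster_a: one of four alike square slate coasters, 84 x 84 x 6 mm, fixed in a straight row about 108 mm apart on a brass-edged oak riser 40 mm high (470 x 105 mm). Origin: centre of its underside; its top, where a jug stands, is 6 mm above, 46 mm above the glass. x axis: along the row, sense arbitrary; z up. Which letter has which place varies
- coaster_b: one of four alike square slate coasters, 84 x 84 x 6 mm, fixed in a straight row about 108 mm apart on a brass-edged oak riser 40 mm high (470 x 105 mm). Origin: centre of its underside; its top, where a jug stands, is 6 mm above, 46 mm above the glass. x axis: along the row, sense arbitrary; z up. Which letter has which place varies
- coaster_c: one of four alike square slate coasters, 84 x 84 x 6 mm, fixed in a straight row about 108 mm apart on a brass-edged oak riser 40 mm high (470 x 105 mm). Origin: centre of its underside; its top, where a jug stands, is 6 mm above, 46 mm above the glass. x axis: along the row, sense arbitrary; z up. Which letter has which place varies
- coaster_d: one of four alike square slate coasters, 84 x 84 x 6 mm, fixed in a straight row about 108 mm apart on a brass-edged oak riser 40 mm high (470 x 105 mm). Origin: centre of its underside; its top, where a jug stands, is 6 mm above, 46 mm above the glass. x axis: along the row, sense arbitrary; z up. Which letter has which place varies
- turntable: round oak turntable with a brass edge, 260 mm across, 37 mm high, at rest and fixed, off one end of the row (left or right end, it varies), with a white latticed porcelain basket fixed on it (reaching 105 mm above the glass). Origin: centre of its underside
- tumbler: cut crystal tumbler of clear glass, round, no handle, 74 mm across, 88 mm high, loose, standing among the jugs; not to be moved. Origin: centre of its underside
Mind the look-alikes: they are no part of the job. What is shaped like the jug_quarter but yellow is not meant. What is shaped like the jug_pint but red is not meant.

How it is judged:
At the end, for the whole second after the job is handed in: jugs upright (0.08 rad) and at rest, each within 14 mm of the centre of its own coaster, tallest to smallest from the turntable's end, each spout towards that end (x axis within 0.40 rad of the row); tumbler within 25 mm of where it stood (((horizontal distance between jug_quarter and coaster_a below 0.014 m and angle between the x axis of jug_quarter and the x axis of coaster_a, either way round below 0.4 rad) or (horizontal distance between jug_quarter and coaster_b below 0.014 m and angle between the x axis of jug_quarter and the x axis of coaster_b, either way round below 0.4 rad) or (horizontal distance between jug_quarter and coaster_c below 0.014 m and angle between the x axis of jug_quarter and the x axis of coaster_c, either way round below 0.4 rad) or (horizontal distance between jug_quarter and coaster_d below 0.014 m and angle between the x axis of jug_quarter and the x axis of coaster_d, either way round below 0.4 rad)) and height (world z) of jug_quarter between 0.042 and 0.051 m and angle between each of jug_quarter, jug_half, jug_pint, jug_quart's own z axis and vertical below 0.08 rad and x of turntable in the frame of jug_quarter above 0.1 m and linear speed of each of jug_quarter, jug_half, jug_pint, jug_quart below 0.02 m/s and angular speed of each of jug_quarter, jug_half, jug_pint, jug_quart below 0.15 rad/s and ((horizontal distance between jug_half and coaster_a below 0.014 m and angle between the x axis of jug_half and the x axis of coaster_a, either way round below 0.4 rad) or (horizontal distance between jug_half and coaster_b below 0.014 m and angle between the x axis of jug_half and the x axis of coaster_b, either way round below 0.4 rad) or (horizontal distance between jug_half and coaster_c below 0.014 m and angle between the x axis of jug_half and the x axis of coaster_c, either way round below 0.4 rad) or (horizontal distance between jug_half and coaster_d below 0.014 m and angle between the x axis of jug_half and the x axis of coaster_d, either way round below 0.4 rad)) and height (world z) of jug_half between 0.042 and 0.051 m and x of turntable in the frame of jug_half above 0.1 m and ((horizontal distance between jug_pint and coaster_a below 0.014 m and angle between the x axis of jug_pint and the x axis of coaster_a, either way round below 0.4 rad) or (horizontal distance between jug_pint and coaster_b below 0.014 m and angle between the x axis of jug_pint and the x axis of coaster_b, either way round below 0.4 rad) or (horizontal distance between jug_pint and coaster_c below 0.014 m and angle between the x axis of jug_pint and the x axis of coaster_c, either way round below 0.4 rad) or (horizontal distance between jug_pint and coaster_d below 0.014 m and angle between the x axis of jug_pint and the x axis of coaster_d, either way round below 0.4 rad)) and height (world z) of jug_pint between 0.042 and 0.051 m and x of turntable in the frame of jug_pint above 0.1 m and ((horizontal distance between jug_quart and coaster_a below 0.014 m and angle between the x axis of jug_quart and the x axis of coaster_a, either way round below 0.4 rad) or (horizontal distance between jug_quart and coaster_b below 0.014 m and angle between the x axis of jug_quart and the x axis of coaster_b, either way round below 0.4 rad) or (horizontal distance between jug_quart and coaster_c below 0.014 m and angle between the x axis of jug_quart and the x axis of coaster_c, either way round below 0.4 rad) or (horizontal distance between jug_quart and coaster_d below 0.014 m and angle between the x axis of jug_quart and the x axis of coaster_d, either way round below 0.4 rad)) and height (world z) of jug_quart between 0.042 and 0.051 m and x of turntable in the frame of jug_quart above 0.1 m and x of jug_half in the frame of jug_quarter above 0.06 m and x of jug_pint in the frame of jug_half above 0.06 m and x of jug_quart in the frame of jug_pint above 0.06 m and distance of tumbler from where it was at the start of the episode below 0.025 m); the robot touches nothing.
It fails at once if a jug is tipped right over (angle between any of jug_quarter, jug_half, jug_pint, jug_quart's own z axis and vertical above 1 rad).
It fails at once if a jug is dropped or knocked flying (moves faster than 0.65 m/s, as after a fall of about 20 mm, while the fingers do not hold it) ((linear speed of jug_quarter above 0.65 m/s and contact force between the fingers and jug_quarter below 0.2 N) or (linear speed of jug_half above 0.65 m/s and contact force between the fingers and jug_half below 0.2 N) or (linear speed of jug_pint above 0.65 m/s and contact force between the fingers and jug_pint below 0.2 N) or (linear speed of jug_quart above 0.65 m/s and contact force between the fingers and jug_quart below 0.2 N)).
It fails at once if the crystal tumbler is shifted by more than 25 mm (distance of tumbler from where it was at the start of the episode above 0.025 m).
It also fails if it takes over 112 s, if anything falls off the work surface, if the arm or the gripper's body presses on something with over 40 N, if the wrist force passes 120 N, or if a joint passes its speed limit or range.

## Working session

There is one attempt and no reset: what is moved stays moved. The work goes in short steps, Python scripts to look and compute and a shell command to move; the robot and the scene stay as the last step left them, time stands still between calls to the robot, and variables do not carry over. Pictures are saved under pics/ and viewed, at most 14 in all, crops included, and the job is handed in when it is done.

```bash
ls; mkdir -p pics; python3 - <<'E'
from station import ctrl, eyes
import cv2
s=ctrl.sense(); print({k:s[k] for k in('t','tool_pos','tool_rot','finger_gap')}, ctrl.tip_reach)
for n in('side','top'):
    c=eyes.capture(n); cv2.imwrite(f'pics/{n}0.png',cv2.resize(c['image'][:,:,::-1],(800,600),interpolation=cv2.INTER_CUBIC))
    print(n,{k:c[k] for k in c if k!='image'})
E
```

```text
pics
{'t': 0.0, 'tool_pos': array([0.23164514, 0.58033126, 0.40404789]), 'tool_rot': array([-9.20134532e-05,  1.88744932e-01,  9.82025940e-01, -6.28267762e-04]), 'finger_gap': 0.08519069548946374} 0.1734
side {'fx': 448.131706354003, 'fy': 448.131706354003, 'cx': 249.8452905575743, 'cy': 187.92904973147154, 'dist_coeffs': array([-0.05832366,  0.        ,  0.        ,  0.        ,  0.        ]), 'eye': array([ 0.27726643, -1.0148754 ,  0.71332596]), 'rotation': array([ 0.87080356,  0.47850956, -0.055881  , -0.09801565])}
top {'fx': 350.4500931712339, 'fy': 350.4500931712339, 'cx': 258.45365982270005, 'cy': 192.05036279131556, 'dist_coeffs': array([-0.04112166,  0.        ,  0.        ,  0.        ,  0.        ]), 'eye': array([ 0.43066022, -0.02011782,  1.01357912]), 'rotation': array([ 0.71473892,  0.01949281, -0.0205786 , -0.69881674])}
```

View pics/side0.png

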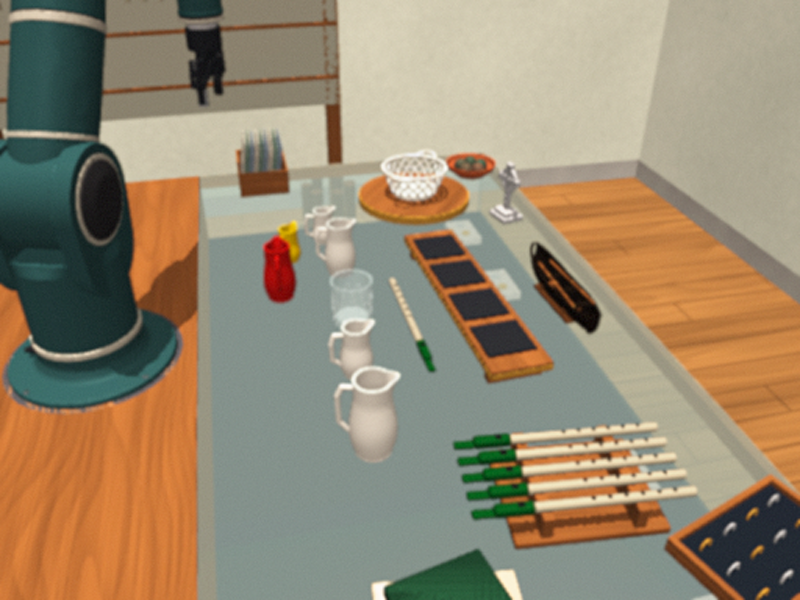

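View pics/top0.png

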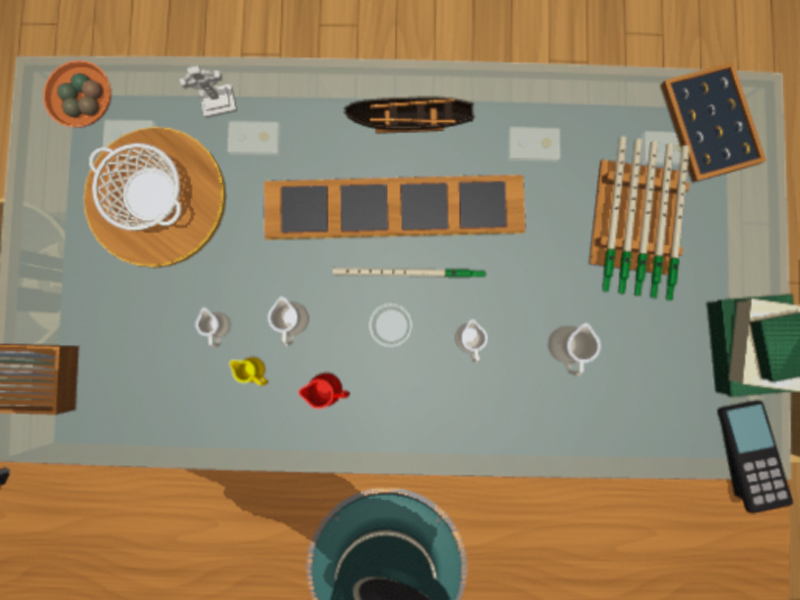

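The side view shows the jugs at (322,222), (340,245), (356,345) and (372,412), with the tumbler at (351,297). The yellow decoy is at (289,240) and the red one at (280,270). In the top view the white jugs are at (208,322), (285,315), (474,337) and (582,343), and the yellow one at (247,370) and red one at (322,391) are excluded. The turntable is at the left end (+y), and the coasters are at (304,209), (364,208), (424,206) and (483,205).

```bash
python3 - <<'E'
from station import eyes
import cv2,numpy as np
def crop(im,x,y,w,h,k):
    c=cv2.resize(im[y:y+h,x:x+w,::-1],None,fx=k,fy=k,interpolation=cv2.INTER_CUBIC)
    for u in range(x-x%-10,x+w,10):
        cv2.line(c,((u-x)*k,0),((u-x)*k,6 if u%50 else 16),(0,0,255),1); cv2.putText(c,str(u),((u-x)*k+2,14),0,.35,(0,0,255),1)
    for v in range(y-y%-10,y+h,10):
        cv2.line(c,(0,(v-y)*k),(6,(v-y)*k),(0,0,255),1); cv2.putText(c,str(v),(8,(v-y)*k+4),0,.35,(0,0,255),1)
    return c
t=eyes.capture('top')['image']; s=eyes.capture('side')['image']
cv2.imwrite('pics/top1.png',np.vstack([crop(t,118,184,160,58,5),crop(t,240,184,160,58,5)]))
cv2.imwrite('pics/side1.png',np.hstack([crop(s,190,125,80,95,5),crop(s,200,200,80,95,5)]))
cv2.imwrite('pics/top2.png',crop(t,160,105,185,55,4))
E
```

```text
(no output)
```

View pics/top1.png

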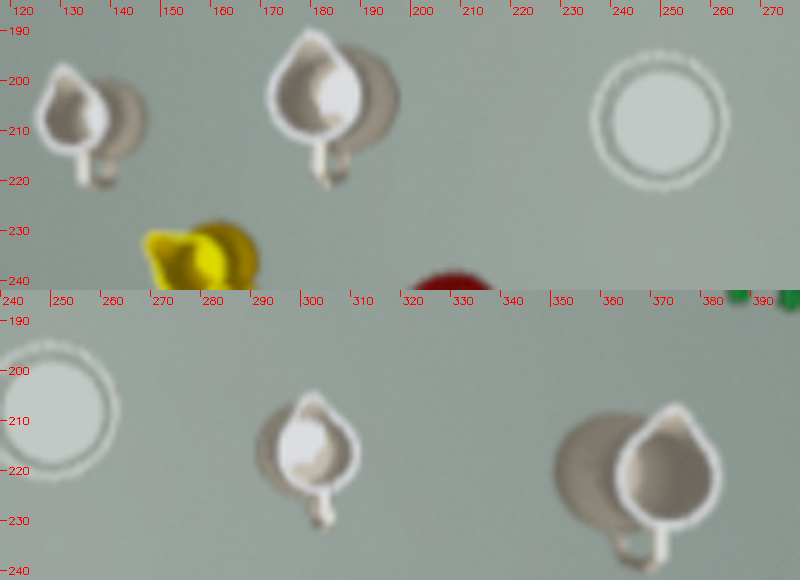

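View pics/side1.png

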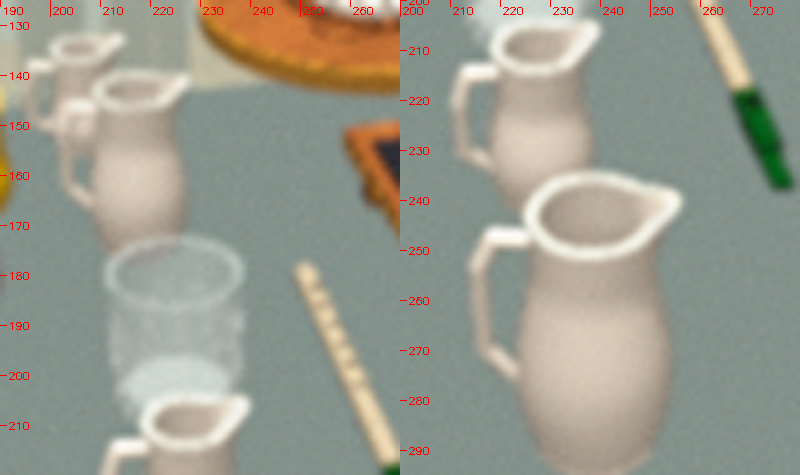

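View pics/top2.png

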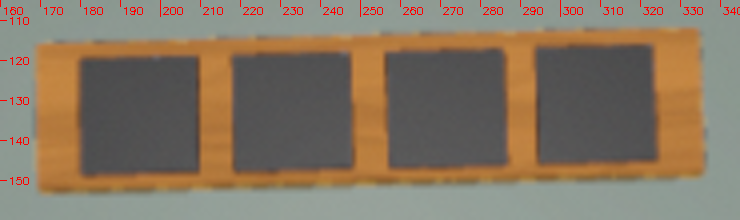

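Measured centres in native pixels:

| Item | Top rim centre | Side rim centre |
|---|---|---|
| jug_quarter | (132.5,207.5) | (205,135) |
| jug_pint | (180.9,203.1) | (215.4,143) |
| jug_half | (303.6,215.8) | (226.5,209.8) |
| jug_quart | (373.6,221.4) | (237.8,243.2) |

The rim widths of 14.6, 19.4, 16.8 and 21.2 px sort the four by size. All are white; the yellow and red jugs are decoys. Next I triangulate and check with an overlay.

```bash
cat > h.py <<'E'
from station import ctrl, eyes
import cv2, numpy as np
from scipy.spatial.transform import Rotation as R
from scipy.optimize import least_squares
def cam(n):
    c=eyes.capture(n); c['K']=np.array([[c['fx'],0,c['cx']],[0,c['fy'],c['cy']],[0,0,1]])
    c['M']=R.from_quat(c['rotation'],scalar_first=True).as_matrix()@np.diag([1,-1,-1]) # cv cam -> world
    return c
def proj(c,P):
    rv=cv2.Rodrigues(c['M'].T)[0]
    return cv2.projectPoints(np.float64(P).reshape(-1,1,3),rv,-c['M'].T@c['eye'],c['K'],c['dist_coeffs'])[0][:,0]
def onz(c,p,z):
    u=cv2.undistortPoints(np.float64(p).reshape(-1,1,2),c['K'],c['dist_coeffs'])[:,0]
    d=np.c_[u,np.ones(len(u))]@c['M'].T
    return c['eye']+d*((z-c['eye'][2])/d[:,2])[:,None]
def tri(ct,pt,cs,ps):
    r=least_squares(lambda X:np.r_[proj(ct,X)[0]-pt,proj(cs,X)[0]-ps],[.5,0,.1]); return r.x,r.fun
def yaw():
    s=ctrl.sense(); m=R.from_quat(s['tool_rot'],scalar_first=True).as_matrix()
    return s,np.degrees(np.arctan2(m[1,1],m[0,1])),m
E
cat > m.py <<'E'
from h import *
t=cam('top'); s=cam('side')
J={'quarter':((132.5,207.5),(205,135),(130.6,197),.072,.019),'pint':((180.9,203.1),(215.4,143),(180.4,190.3),.108,.024),
'half':((303.6,215.8),(226.5,209.8),(302.4,204.7),.090,.0215),'quart':((373.6,221.4),(237.8,243.2),(375.4,207.1),.126,.0265)}
im=s['image'][:,:,::-1].copy(); k=4; x0,y0=190,125
im=cv2.resize(im[y0:y0+150,x0:x0+170],None,fx=k,fy=k,interpolation=cv2.INTER_CUBIC)
def dr(P,col): cv2.polylines(im,[np.int32((proj(s,P)-[x0,y0]+.5)*k)],True,col,1)
a=np.linspace(0,2*np.pi,40)
for n,(pt,ps,sp,z,r) in J.items():
    X,e=tri(t,pt,s,ps); c=onz(t,pt,z)[0]; q=onz(t,sp,z)[0]-c
    print(n,X.round(4),e.round(1),'text z:',c.round(4),'yaw',np.degrees(np.arctan2(q[1],q[0])).round(1),'len',np.hypot(*q[:2]).round(4))
    dr(np.c_[c[0]+r*np.cos(a),c[1]+r*np.sin(a),c[2]+0*a],(255,0,0))
C=np.array([[[79,58],[198,56],[200,173],[82,175]],[[232,54],[351,52],[354,170],[234,172]],[[385,51],[502,48],[508,164],[389,167]],[[536,47],[652,44],[657,160],[538,163]]])/4+[160,105]-.4
cc=[]
for q in C:
    P=onz(t,q,.046); cc.append(P.mean(0)); dr(P,(0,0,255)); print('coaster',P.mean(0).round(4),'side',np.linalg.norm(P[1]-P[0]).round(4))
    dr(onz(t,q,.026),(0,255,255))
d=cc[0]-cc[3]; print('row dir deg',np.degrees(np.arctan2(d[1],d[0])),np.linalg.norm(d)/3)
print('tumbler',onz(t,(250,207.8),.088))
cv2.imwrite('pics/ov.png',im)
E
python3 m.py
```

```text
quarter [0.4348 0.3176 0.0722] [ 0.  -0.  -0.1  0. ] text z: [0.4347 0.3177 0.072 ] yaw 12.7 len 0.0289
pint [0.4487 0.1788 0.1094] [-0.   0.1  0.1 -0. ] text z: [0.4489 0.1791 0.108 ] yaw 4.2 len 0.0332
half [ 0.4229 -0.1412  0.0896] [-0.   0.1  0.1 -0. ] text z: [ 0.4232 -0.1412  0.09  ] yaw 7.1 len 0.0294
quart [ 0.4143 -0.3148  0.1268] [ 0.1 -0.5 -0.4  0. ] text z: [ 0.413  -0.3148  0.126 ] yaw -6.9 len 0.0367
coaster [0.6458 0.1615 0.046 ] side 0.0837
coaster [0.6505 0.0545 0.046 ] side 0.0835
coaster [ 0.6562 -0.0525  0.046 ] side 0.0821
coaster [ 0.6615 -0.1574  0.046 ] side 0.0817
row dir deg 92.82759545528113 0.10642838915367138
tumbler [[4.41068335e-01 4.17450691e-04 8.80000000e-02]]
```

View pics/ov.png

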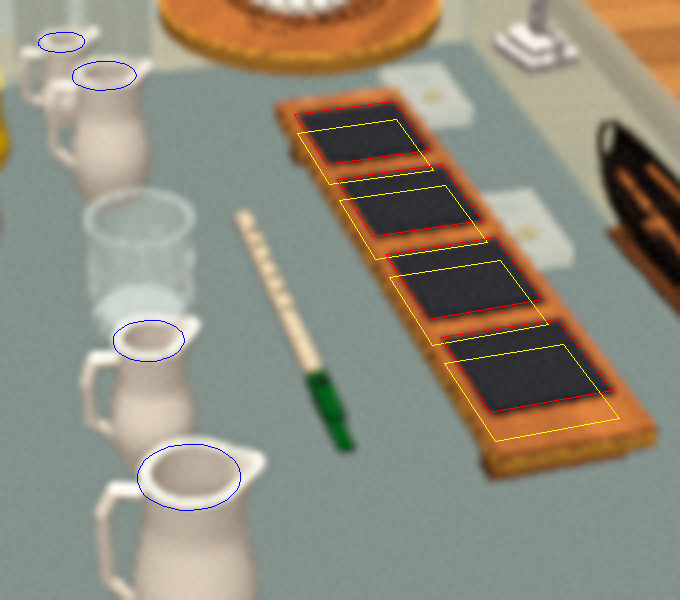

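The overlay confirms both the rims and the coasters: the red outlines at z = 46 mm match the slates, and the triangulated heights match the text. First pick is jug_quarter. I move over it and then twist.

```bash
cat > p.py <<'E'
import sys; from h import *
# p.py x y z yaw_of_tool_y : remaining shift (cm, tool axes now / after twist) and twist
x,y,z,w=map(float,sys.argv[1:5]); s,yw,m=yaw()
D=np.array([x,y,z])-s['tool_pos']; tw=-((w-yw+180)%360-180)
mf=m@R.from_euler('z',np.radians(tw)).as_matrix()
print('t %.2f'%s['t'],'pos',s['tool_pos'].round(4),'yaw %.1f'%yw,'gap %.3f grip %.1f'%(s['finger_gap'],s['grasp_force']),'F',np.round(s['ft_force'],1),'q',s['q'].round(2))
print('tilt %.4f'%np.arccos(-m[2,2]),'now cm',(m.T@D*100).round(2),'after twist',(mf.T@D*100).round(2),'twist %.3f'%np.radians(tw))
E
python3 -m jog '{"increments":[[8.5,[-2.86,-1.69,0],0],[8.5,[-2.86,-1.69,0],0],[8.5,[-2.86,-1.69,0],0],[8.5,[-2.86,-1.69,0],0],[8.5,[-2.86,-1.69,0],0],[8.5,[-2.86,-1.69,0],0],[8.5,[-2.86,-1.69,0],0],[8.5,[-2.86,-1.69,0],0],[8.5,[-2.86,-1.69,0],0],[8.5,[-2.86,-1.69,0],0]]}'
python3 -m jog '{"increments":[[8.5,[0,0,0.5],0.12],[8.5,[0,0,0.5],0.12],[8.5,[0,0,0.5],0.12],[8.5,[0,0,0.5],0.12],[8.5,[0,0,0.5],0.12],[8.5,[0,0,0.5],0.12],[8.5,[0,0,0.5],0.12],[8.5,[0,0,0.5],0.12],[8.5,[0,0,0.5],0.12],[8.5,[0,0,0.5],0.12]]}'
python3 p.py .4347 .3177 .21 -77.3
```

```text
t: 1.13
tool_pos: [0.4354, 0.316, 0.4049]
tool_rot: [0.0, 0.189, 0.982, 0.0]
ft_force: [0.6, 0.2, -0.1]
finger_gap: 0.0846
grasp_force: 0.0
t: 1.97
tool_pos: [0.4346, 0.3175, 0.3545]
tool_rot: [0.0, 0.712, 0.702, -0.0]
ft_force: [0.4, 0.8, 0.6]
finger_gap: 0.0852
grasp_force: 0.0
t 1.97 pos [0.4346 0.3175 0.3545] yaw -0.9 gap 0.085 grip 0.0 F [0.4 0.8 0.6] q [-0.96  0.33  0.32  1.89 -0.13  0.94 -0.59]
tilt 0.0000 now cm [2.000e-02 1.000e-02 1.445e+01] after twist [ 1.000e-02 -2.000e-02  1.445e+01] twist 1.334
```

```bash
python3 -m jog '{"increments":[[8.5,[0,0,0.8],0.12],[8.5,[0,0,0.8],0.12],[8.5,[0,0,0.8],0.12],[8.5,[0,0,0.8],0.12],[8.5,[0,0,0.8],0.12],[8.5,[0,0,0.8],0.12],[8.5,[0,0,0.8],0.12],[8.5,[0,0,0.8],0.12],[8.5,[0,0,0.8],0.12],[8.5,[0,0,0.8],0.12]]}'
python3 -m jog '{"increments":[[8.5,[0,0,0.2],0.067],[8.5,[0,0,0.2],0.067],[8.5,[0,0,1],0],[8.5,[0,0,1],0],[8.5,[0,0,1],0],[8.5,[0,0,1],0],[8.5,[0,0,1],0],[8.5,[0,0,0.8],0],[8.5,[0,0,0.2],0],[8.5,[0,0,0],0]]}'
python3 p.py .4347 .3177 .21 -77.3
python3 - <<'E'
from h import *
ims=[]
for n,P in(('top',[.4347,.3177,.072]),('side',[.4347,.3177,.072])):
    c=cam(n); u,v=proj(c,P)[0].astype(int); u=max(u,40); im=c['image'][max(v-40,0):,max(u-40,0):][:80,:80,::-1]; ims.append(cv2.resize(im,(400,400),interpolation=cv2.INTER_CUBIC))
cv2.imwrite('pics/g1.png',np.hstack(ims))
E
```

```text
t: 2.8
tool_pos: [0.4346, 0.3175, 0.2743]
tool_rot: [0.0, 0.984, 0.177, 0.0]
ft_force: [0.4, -0.1, -1.0]
finger_gap: 0.0849
grasp_force: 0.0
t: 3.63
tool_pos: [0.4346, 0.3172, 0.21]
tool_rot: [0.0, 0.994, 0.114, -0.0]
ft_force: [0.8, -0.3, -0.6]
finger_gap: 0.0849
grasp_force: 0.0
t 3.63 pos [0.4346 0.3172 0.21  ] yaw -76.9 gap 0.085 grip 0.0 F [ 0.8 -0.3 -0.6] q [-1.09  0.59  0.5   1.98 -0.44  0.68 -1.65]
tilt 0.0011 now cm [ 0.02 -0.04 -0.  ] after twist [ 0.01 -0.04 -0.  ] twist 0.006
```

View pics/g1.png

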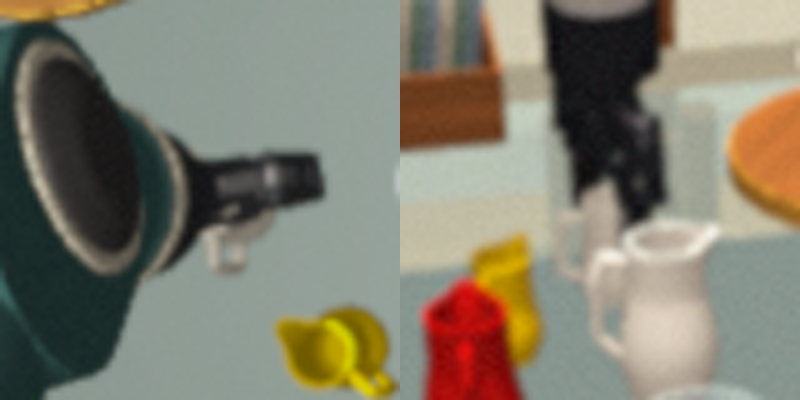

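The fingers straddle the small jug's neck in both crops: the jug shows between the fingers at about (600,220) in the side crop, with its handle visible at (570,250). Closing and lifting.

```bash
python3 -m jog '{"increments":[[3,[0,0,0],0],[3,[0,0,0],0],[3,[0,0,0],0],[3,[0,0,0],0],[3,[0,0,0],0],[3,[0,0,0],0],[3,[0,0,0],0],[3,[0,0,0],0],[3,[0,0,0],0],[3,[0,0,0],0]]}'
python3 -m jog '{"increments":[[3,[0,0,-0.2],0],[3,[0,0,-0.4],0],[3,[0,0,-0.8],0],[3,[0,0,-1.2],0],[3,[0,0,-1.5],0],[3,[0,0,-1.5],0],[3,[0,0,-1.5],0],[3,[0,0,-1.5],0],[3,[0,0,-1.5],0],[3,[0,0,-1.5],0]]}'
python3 p.py .6615 -.159 .40 2.8
```

```text
t: 4.57
tool_pos: [0.4348, 0.3177, 0.2113]
tool_rot: [-0.0, 0.994, 0.114, 0.0]
ft_force: [-1.3, -1.0, 9.4]
finger_gap: 0.037
grasp_force: 59.3
t: 5.4
tool_pos: [0.4346, 0.3172, 0.3285]
tool_rot: [-0.0, 0.994, 0.113, 0.0]
ft_force: [0.4, 1.2, -0.1]
finger_gap: 0.0372
grasp_force: 60.1
t 5.40 pos [0.4346 0.3172 0.3285] yaw -77.0 gap 0.037 grip 60.1 F [ 0.4  1.2 -0.1] q [-1.19  0.41  0.62  1.92 -0.3   0.9  -1.76]
tilt 0.0006 now cm [11.37 51.51 -7.16] after twist [-48.67  20.34  -7.16] twist -1.392
```

```bash
python3 -m jog '{"increments":[[3,[0,0,-0.3],-0.06],[3,[0,0,-0.3],-0.116],[3,[0,0,-0.3],-0.12],[3,[0,0,-0.3],-0.12],[3,[0,0,-0.3],-0.12],[3,[0,0,-0.3],-0.12],[3,[0,0,-0.3],-0.12],[3,[0,0,-0.3],-0.12],[3,[0,0,-0.3],-0.12],[3,[0,0,-0.3],-0.12]]}'
python3 -m jog '{"increments":[[3,[0,0,0],-0.12],[3,[0,0,0],-0.09],[3,[0,0,0],-0.046],[3,[-1.67,0.73,0],0],[3,[-3,1.25,0],0],[3,[-3.5,1.46,0],0],[3,[-3.5,1.46,0],0],[3,[-3.5,1.46,0],0],[3,[-3.5,1.46,0],0],[3,[-3.5,1.46,0],0]]}'
python3 -m jog '{"increments":[[3,[-3.5,1.46,0],0],[3,[-3.5,1.46,0],0],[3,[-3.5,1.46,0],0],[3,[-3.5,1.46,0],0],[3,[-3.5,1.46,0],0],[3,[-3.5,1.46,0],0],[3,[-3.5,1.46,0],0],[3,[-2,0.84,0],0],[3,[0,0,0.5],0],[3,[0,0,1],0]]}'
python3 p.py .6615 -.159 .257 2.8
```

```text
t: 6.23
tool_pos: [0.4347, 0.3171, 0.358]
tool_rot: [0.0, 0.775, 0.632, 0.0]
ft_force: [0.2, 0.1, -1.2]
finger_gap: 0.037
grasp_force: 60.1
t: 7.07
tool_pos: [0.5386, 0.0986, 0.358]
tool_rot: [0.0, 0.69, 0.724, 0.0]
ft_force: [-0.3, 0.9, -1.2]
finger_gap: 0.0374
grasp_force: 60.1
t: 7.9
tool_pos: [0.6617, -0.1603, 0.3431]
tool_rot: [0.001, 0.69, 0.723, 0.0]
ft_force: [-0.0, 0.3, -1.5]
finger_gap: 0.037
grasp_force: 60.3
t 7.90 pos [ 0.6617 -0.1603  0.3431] yaw 2.7 gap 0.037 grip 60.3 F [-0.   0.3 -1.5] q [-0.12  0.61  0.47  1.53 -0.3   1.07  0.46]
tilt 0.0023 now cm [ 0.15 -0.03  8.61] after twist [ 0.15 -0.03  8.61] twist -0.002
```

```bash
python3 -m jog '{"increments":[[3,[0.15,0,1.2],0],[3,[0,0,1.2],0],[3,[0,0,1.2],0],[3,[0,0,1.2],0],[3,[0,0,1.2],0],[3,[0,0,0.9],0],[3,[0,0,0.6],0],[3,[0,0,0.4],0],[3,[0,0,0.2],0],[3,[0,0,0],0]]}'
python3 p.py .6615 -.159 .257 2.8
cat > v.py <<'E'
import sys; from h import *
# v.py out x y z(bottom) h rneck : crop of side with expected rim and base circles
x,y,z,hh,r=map(float,sys.argv[2:7]); a=np.linspace(0,2*np.pi,60); ims=[]
for n in('side','top'):
    c=cam(n); u,v=proj(c,[x,y,z+hh/2])[0].astype(int)-[50,50]; u,v=max(u,0),max(v,0); k=4
    im=cv2.resize(c['image'][v:v+100,u:u+100,::-1],(400,400),interpolation=cv2.INTER_CUBIC)
    def L(P,col): cv2.polylines(im,[np.int32((proj(c,P)-[u,v]+.5)*k)],False,col,1)
    L(np.c_[x+r*np.cos(a),y+r*np.sin(a),z+hh+0*a],(255,0,0))
    L(np.c_[x+r*np.cos(a),y+r*np.sin(a),z+0*a],(0,255,0))
    ims.append(im)
cv2.imwrite('pics/'+sys.argv[1]+'.png',np.hstack(ims))
E
python3 v.py q1 .6615 -.159 .050 .072 .019
```

```text
t: 8.73
tool_pos: [0.6616, -0.1572, 0.2606]
tool_rot: [-0.0, 0.69, 0.724, -0.0]
ft_force: [0.2, -0.1, -1.6]
finger_gap: 0.0369
grasp_force: 60.2
t 8.73 pos [ 0.6616 -0.1572  0.2606] yaw 2.8 gap 0.037 grip 60.2 F [ 0.2 -0.1 -1.6] q [-0.1   0.7   0.43  1.58 -0.34  0.93  0.49]
tilt 0.0002 now cm [-0.18 -0.02  0.36] after twist [-0.18 -0.02  0.36] twist 0.000
```

View pics/q1.png

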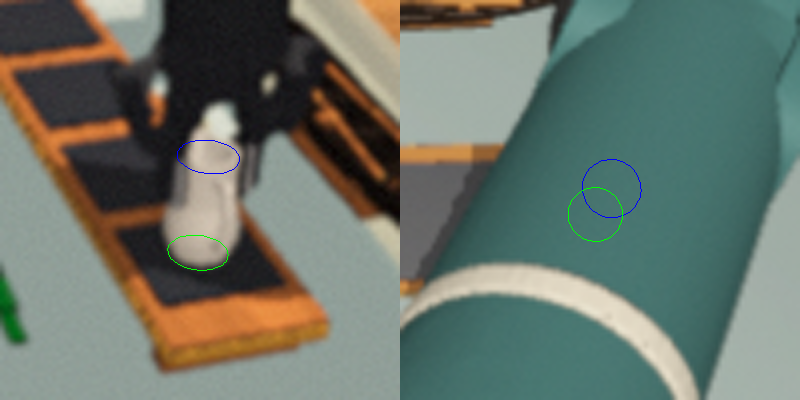

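The quarter jug hangs upright over the end coaster, its base at about (200,262) near the expected circle, with the handle towards the camera and the spout away towards the turntable. Lowering the last 3.6 mm, then releasing and rising.

```bash
python3 -m jog '{"increments":[[3,[-0.1,0,0],0],[3,[-0.05,0,0.1],0],[3,[0,0,0.1],0],[3,[0,0,0.1],0],[3,[0,0,0.05],0],[3,[0,0,0],0]]}'
python3 p.py .6615 -.159 .257 2.8
```

```text
t: 9.33
tool_pos: [0.6616, -0.1587, 0.2573]
tool_rot: [0.0, 0.69, 0.724, -0.0]
ft_force: [-1.4, 0.3, 0.9]
finger_gap: 0.0371
grasp_force: 60.5
t 9.33 pos [ 0.6616 -0.1587  0.2573] yaw 2.8 gap 0.037 grip 60.5 F [-1.4  0.3  0.9] q [-0.1   0.71  0.43  1.58 -0.34  0.93  0.49]
tilt 0.0001 now cm [-0.03 -0.02  0.03] after twist [-0.03 -0.02  0.03] twist 0.000
```

```bash
python3 -m jog '{"increments":[[3,[0,0,0.07],0],[3,[0,0,0],0]]}'; python3 -m jog '{"increments":[[4.5,[0,0,0],0],[5,[0,0,0],0],[5.5,[0,0,0],0],[6.5,[0,0,0],0],[8.5,[0,0,0],0],[8.5,[0,0,0],0],[8.5,[0,0,-0.5],0],[8.5,[0,0,-1],0],[8.5,[0,0,-2],0],[8.5,[0,0,-3],0]]}'
python3 p.py .413 -.3148 .264 -96.9
```

```text
t: 9.5
tool_pos: [0.6617, -0.1588, 0.2573]
tool_rot: [0.0, 0.69, 0.724, 0.0]
ft_force: [-5.8, 2.0, 11.7]
finger_gap: 0.0371
grasp_force: 61.6
t: 10.33
tool_pos: [0.6612, -0.1585, 0.3211]
tool_rot: [-0.001, 0.69, 0.724, -0.001]
ft_force: [0.4, 0.2, 0.9]
finger_gap: 0.0851
grasp_force: 0.0
t 10.33 pos [ 0.6612 -0.1585  0.3211] yaw 2.8 gap 0.085 grip 0.0 F [0.4 0.2 0.9] q [-0.12  0.64  0.46  1.55 -0.31  1.03  0.47]
tilt 0.0031 now cm [-14.4  -25.53   5.78] after twist [-22.74  18.5    5.78] twist 1.740
```

Now jug_quart: move over it, then twist.

```bash
python3 -m jog '{"increments":[[8.5,[-1.8,-3.19,-0.4],0],[8.5,[-1.8,-3.19,-0.4],0],[8.5,[-1.8,-3.19,-0.4],0],[8.5,[-1.8,-3.19,-0.4],0],[8.5,[-1.8,-3.19,0],0],[8.5,[-1.8,-3.19,0],0],[8.5,[-1.8,-3.19,0],0],[8.5,[-1.8,-3.19,0],0],[8.5,[0,0,0],0.12],[8.5,[0,0,0],0.12]]}'
python3 -m jog '{"increments":[[8.5,[0,0,0],0.12],[8.5,[0,0,0],0.12],[8.5,[0,0,0],0.12],[8.5,[0,0,0],0.12],[8.5,[0,0,0],0.12],[8.5,[0,0,0],0.12],[8.5,[0,0,0],0.12],[8.5,[0,0,0],0.12],[8.5,[0,0,0],0.12],[8.5,[0,0,0],0.12]]}'
python3 -m jog '{"increments":[[8.5,[0,0,0],0.12],[8.5,[0,0,0],0.12],[8.5,[0,0,0],0.06],[8.5,[0,0,0],0]]}'
python3 p.py .413 -.3148 .264 -96.9
```

```text
t: 11.17
tool_pos: [0.4119, -0.3167, 0.3389]
tool_rot: [0.001, 0.774, 0.633, 0.001]
ft_force: [1.4, 0.4, 0.1]
finger_gap: 0.085
grasp_force: 0.0
t: 12.0
tool_pos: [0.4138, -0.3151, 0.3384]
tool_rot: [-0.0, 0.996, 0.087, 0.001]
ft_force: [-0.7, -0.5, 0.4]
finger_gap: 0.0852
grasp_force: 0.0
t: 12.33
tool_pos: [0.414, -0.315, 0.3382]
tool_rot: [0.0, 0.998, -0.062, 0.0]
ft_force: [-0.3, -1.4, -0.3]
finger_gap: 0.0852
grasp_force: 0.0
t 12.33 pos [ 0.414  -0.315   0.3382] yaw -97.1 gap 0.085 grip 0.0 F [-0.3 -1.4 -0.3] q [-0.17  0.46  0.96  1.96 -0.47  0.96 -0.67]
tilt 0.0007 now cm [-0.11 -0.01  7.42] after twist [-0.11 -0.01  7.42] twist -0.003
```

```bash
python3 -m jog '{"increments":[[8.5,[0,0,1],0],[8.5,[0,0,1],0],[8.5,[0,0,1],0],[8.5,[0,0,1],0],[8.5,[0,0,1],0],[8.5,[0,0,1],0],[8.5,[0,0,1],0],[8.5,[0,0,0.4],0],[8.5,[0,0,0],0]]}'
python3 p.py .413 -.3148 .264 -96.9
python3 -m jog '{"increments":[[4,[0,0,0],0],[4,[0,0,0],0],[4,[0,0,0],0],[4,[0,0,0],0],[4,[0,0,0],0],[4,[0,0,0],0],[4,[0,0,0],0],[4,[0,0,0],0],[4,[0,0,0],0]]}'
```

```text
t: 13.08
tool_pos: [0.4136, -0.315, 0.2625]
tool_rot: [-0.0, 0.998, -0.06, -0.001]
ft_force: [0.2, -1.5, 0.6]
finger_gap: 0.0849
grasp_force: 0.0
t 13.08 pos [ 0.4136 -0.315   0.2625] yaw -96.9 gap 0.085 grip 0.0 F [ 0.2 -1.5  0.6] q [-0.07  0.57  0.85  2.01 -0.59  0.82 -0.58]
tilt 0.0015 now cm [-0.06 -0.01 -0.15] after twist [-0.06 -0.01 -0.15] twist 0.000
t: 13.83
tool_pos: [0.4141, -0.3152, 0.2644]
tool_rot: [0.0, 0.998, -0.06, 0.001]
ft_force: [-2.1, 3.0, 9.3]
finger_gap: 0.0523
grasp_force: 61.5
```

```bash
python3 -m jog '{"increments":[[4,[0,0,-0.2],0],[4,[0,0,-0.4],0],[4,[0,0,-0.8],0],[4,[0,0,-1.2],0],[4,[0,0,-1.5],0],[4,[0,0,-1.5],0],[4,[0,0,-1.5],0],[4,[0,0,-1.5],0],[4,[0,0,-1.5],0],[4,[0,0,-1.5],0]]}'
python3 -m jog '{"increments":[[4,[0,0,-1],-0.06],[4,[0,0,-1],-0.12],[4,[0,0,-0.5],-0.12],[4,[0,0,0],-0.12],[4,[0,0,0],-0.12],[4,[0,0,0],-0.12],[4,[0,0,0],-0.12],[4,[0,0,0],-0.12],[4,[0,0,0],-0.12],[4,[0,0,0],-0.12]]}'
python3 -m jog '{"increments":[[4,[0,0,0],-0.12],[4,[0,0,0],-0.12],[4,[0,0,0],-0.12],[4,[0,0,0],-0.12],[4,[0,0,0],-0.08],[4,[0,0,0],-0.04],[4,[0,0,0],0]]}'
python3 p.py .6458 .1625 .31 2.8
```

```text
t: 14.67
tool_pos: [0.4135, -0.3151, 0.3813]
tool_rot: [0.0, 0.998, -0.06, 0.0]
ft_force: [0.5, 0.1, -1.7]
finger_gap: 0.0524
grasp_force: 63.4
t: 15.5
tool_pos: [0.4135, -0.3152, 0.4056]
tool_rot: [0.0, 0.872, 0.49, 0.0]
ft_force: [-0.0, 0.6, -2.0]
finger_gap: 0.0523
grasp_force: 63.4
t: 16.08
tool_pos: [0.4134, -0.3153, 0.4055]
tool_rot: [0.0, 0.689, 0.725, -0.0]
ft_force: [-0.8, -0.2, -2.6]
finger_gap: 0.0523
grasp_force: 63.4
t 16.08 pos [ 0.4134 -0.3153  0.4055] yaw 2.9 gap 0.052 grip 63.4 F [-0.8 -0.2 -2.6] q [ 0.03  0.27  0.66  1.89 -0.19  1.04  0.82]
tilt 0.0008 now cm [46.55 25.61  9.54] after twist [46.59 25.54  9.54] twist 0.002
```

```bash
python3 -m jog '{"increments":[[4,[1.55,0.86,0],0],[4,[2.6,1.43,0],0],[4,[3.4,1.87,0],0],[4,[3.4,1.87,0],0],[4,[3.4,1.87,0],0],[4,[3.4,1.87,0],0],[4,[3.4,1.87,0],0],[4,[3.4,1.87,0],0],[4,[3.4,1.87,0],0],[4,[3.4,1.87,0],0]]}'
python3 -m jog '{"increments":[[4,[3.4,1.87,0],0],[4,[3.4,1.87,0],0],[4,[3.4,1.87,0],0],[4,[3.4,1.87,0],0],[4,[1.6,0.87,0],0],[4,[0,0,0.6],0],[4,[0,0,1],0],[4,[0,0,1],0],[4,[0,0,1],0],[4,[0,0,0],0]]}'
python3 p.py .6458 .1625 .31 2.8
```

```text
t: 16.92
tool_pos: [0.5711, 0.0083, 0.4053]
tool_rot: [0.0, 0.69, 0.723, 0.0]
ft_force: [2.2, -0.6, -2.5]
finger_gap: 0.0521
grasp_force: 63.4
t: 17.75
tool_pos: [0.646, 0.1614, 0.3661]
tool_rot: [-0.001, 0.69, 0.724, -0.002]
ft_force: [-0.3, 0.1, -3.2]
finger_gap: 0.0518
grasp_force: 63.7
t 17.75 pos [0.646  0.1614 0.3661] yaw 2.7 gap 0.052 grip 63.7 F [-0.3  0.1 -3.2] q [-0.58  0.56  0.42  1.55 -0.24  1.09 -0.06]
tilt 0.0033 now cm [ 0.11 -0.    5.61] after twist [ 0.11 -0.    5.61] twist -0.002
```

```bash
python3 -m jog '{"increments":[[4,[0.1,0,1],0],[4,[0,0,1.2],0],[4,[0,0,1],0],[4,[0,0,0.8],0],[4,[0,0,0.6],0],[4,[0,0,0.4],0],[4,[0,0,0.2],0],[4,[0,0,0.1],0],[4,[0,0,0],0]]}'
python3 -m jog '{"increments":[[4,[0,0,0.1],0],[4,[0,0,0.1],0],[4,[0,0,0.05],0],[4,[0,0,0],0]]}'
python3 p.py .6458 .1625 .31 2.8
```

```text
t: 18.5
tool_pos: [0.6467, 0.1635, 0.3156]
tool_rot: [0.0, 0.69, 0.724, 0.0]
ft_force: [0.2, 0.1, -2.5]
finger_gap: 0.0525
grasp_force: 63.8
t: 18.83
tool_pos: [0.6467, 0.1635, 0.313]
tool_rot: [0.0, 0.69, 0.724, 0.0]
ft_force: [-0.3, -0.3, -2.4]
finger_gap: 0.0524
grasp_force: 63.8
t 18.83 pos [0.6467 0.1635 0.313 ] yaw 2.8 gap 0.052 grip 63.8 F [-0.3 -0.3 -2.4] q [-0.57  0.61  0.4   1.59 -0.27  0.99 -0.04]
tilt 0.0001 now cm [-0.1  -0.09  0.3 ] after twist [-0.1  -0.09  0.3 ] twist 0.000
```

```bash
python3 -m jog '{"increments":[[4,[-0.1,-0.1,0.1],0],[4,[0,0,0.1],0],[4,[0,0,0.05],0],[4,[0,0,0],0]]}'
python3 -m jog '{"increments":[[4,[0,0,0.1],0],[4,[0,0,0],0]]}'
python3 p.py .6458 .1625 .31 2.8
```

```text
t: 19.17
tool_pos: [0.6457, 0.1624, 0.3106]
tool_rot: [0.0, 0.69, 0.724, -0.0]
ft_force: [-1.4, -0.5, -0.2]
finger_gap: 0.0524
grasp_force: 63.9
t: 19.33
tool_pos: [0.6458, 0.1623, 0.3105]
tool_rot: [0.0, 0.69, 0.724, 0.0]
ft_force: [-5.6, -1.2, 12.6]
finger_gap: 0.0523
grasp_force: 65.4
t 19.33 pos [0.6458 0.1623 0.3105] yaw 2.8 gap 0.052 grip 65.4 F [-5.6 -1.2 12.6] q [-0.57  0.61  0.39  1.59 -0.27  0.99 -0.04]
tilt 0.0004 now cm [0.02 0.   0.05] after twist [0.02 0.   0.05] twist 0.000
```

Contact at 12.6 N. Releasing, rising and heading for jug_pint.

```bash
python3 -m jog '{"increments":[[5.8,[0,0,0],0],[6.2,[0,0,0],0],[6.8,[0,0,0],0],[8.5,[0,0,0],0],[8.5,[0,0,0],0],[8.5,[0,0,-0.5],0],[8.5,[0,0,-1],0],[8.5,[0,0,-2],0],[8.5,[0,0,-2],0],[8.5,[0,0,-1],0]]}'
python3 p.py .4488 .179 .247 -85.8
```

```text
t: 20.17
tool_pos: [0.6461, 0.1623, 0.3778]
tool_rot: [0.001, 0.69, 0.724, 0.001]
ft_force: [-0.3, -0.1, -0.2]
finger_gap: 0.0852
grasp_force: 0.0
t 20.17 pos [0.6461 0.1623 0.3778] yaw 2.8 gap 0.085 grip 0.0 F [-0.3 -0.1 -0.2] q [-0.58  0.54  0.42  1.54 -0.24  1.1  -0.06]
tilt 0.0031 now cm [  2.62 -19.66  13.02] after twist [-19.59  -3.1   13.02] twist 1.546
```

```bash
python3 -m jog '{"increments":[[8.5,[0.44,-3.28,0],0],[8.5,[0.44,-3.28,0],0],[8.5,[0.44,-3.28,0],0],[8.5,[0.44,-3.28,0],0],[8.5,[0.44,-3.28,0],0],[8.5,[0.44,-3.28,0],0],[8.5,[0,0,0.5],0.12],[8.5,[0,0,0.5],0.12],[8.5,[0,0,0.5],0.12],[8.5,[0,0,0.5],0.12]]}'
python3 -m jog '{"increments":[[8.5,[0,0,0.5],0.12],[8.5,[0,0,0.5],0.12],[8.5,[0,0,0.5],0.12],[8.5,[0,0,0.5],0.12],[8.5,[0,0,0.5],0.12],[8.5,[0,0,0.5],0.12],[8.5,[0,0,0.5],0.12],[8.5,[0,0,0.5],0.12],[8.5,[0,0,0.5],0.106],[8.5,[0,0,0],0]]}'
python3 p.py .4488 .179 .247 -85.8
```

```text
t: 21.0
tool_pos: [0.4478, 0.1792, 0.3549]
tool_rot: [-0.0, 0.844, 0.537, 0.001]
ft_force: [-0.5, -0.1, -0.7]
finger_gap: 0.085
grasp_force: 0.0
t: 21.83
tool_pos: [0.4477, 0.1792, 0.3091]
tool_rot: [0.0, 0.999, 0.034, -0.0]
ft_force: [-0.2, -0.0, -0.8]
finger_gap: 0.085
grasp_force: 0.0
t 21.83 pos [0.4477 0.1792 0.3091] yaw -86.1 gap 0.085 grip 0.0 F [-0.2 -0.  -0.8] q [-1.01  0.35  0.67  2.07 -0.3   0.82 -1.67]
tilt 0.0008 now cm [0.11 0.03 6.21] after twist [0.11 0.03 6.21] twist -0.005
```

```bash
python3 -m jog '{"increments":[[8.5,[0.11,0,1],0],[8.5,[0,0,1],0],[8.5,[0,0,1],0],[8.5,[0,0,1],0],[8.5,[0,0,1],0],[8.5,[0,0,0.8],0],[8.5,[0,0,0.3],0],[8.5,[0,0,0],0]]}'
python3 p.py .4488 .179 .247 -85.8
python3 -m jog '{"increments":[[4,[0,0,0],0],[4,[0,0,0],0],[4,[0,0,0],0],[4,[0,0,0],0],[4,[0,0,0],0],[4,[0,0,0],0],[4,[0,0,0],0],[4,[0,0,0],0],[4,[0,0,0],0]]}'
```

```text
t: 22.5
tool_pos: [0.4488, 0.179, 0.2477]
tool_rot: [0.0, 0.999, 0.037, -0.001]
ft_force: [0.2, -0.2, -0.0]
finger_gap: 0.085
grasp_force: 0.0
t 22.50 pos [0.4488 0.179  0.2477] yaw -85.8 gap 0.085 grip 0.0 F [ 0.2 -0.2 -0. ] q [-0.94  0.46  0.6   2.1  -0.4   0.7  -1.57]
tilt 0.0014 now cm [-0.    0.    0.07] after twist [-0.    0.    0.07] twist 0.000
t: 23.25
tool_pos: [0.4492, 0.1793, 0.2493]
tool_rot: [-0.0, 0.999, 0.037, 0.0]
ft_force: [-2.9, -0.2, 11.3]
finger_gap: 0.0473
grasp_force: 60.1
```

```bash
python3 -m jog '{"increments":[[4,[0,0,-0.2],0],[4,[0,0,-0.4],0],[4,[0,0,-0.8],0],[4,[0,0,-1.2],0],[4,[0,0,-1.5],0],[4,[0,0,-1.5],0],[4,[0,0,-1.5],0],[4,[0,0,-1.5],0],[4,[0,0,-1.5],0],[4,[0,0,-1.5],-0.06]]}'
python3 -m jog '{"increments":[[4,[0,0,-1],-0.12],[4,[0,0,0],-0.12],[4,[0,0,0],-0.12],[4,[0,0,0],-0.12],[4,[0,0,0],-0.12],[4,[0,0,0],-0.12],[4,[0,0,0],-0.12],[4,[0,0,0],-0.12],[4,[0,0,0],-0.12],[4,[0,0,0],-0.12]]}'
python3 -m jog '{"increments":[[4,[0,0,0],-0.12],[4,[0,0,0],-0.12],[4,[0,0,0],-0.046],[4,[0,0,0],0]]}'
python3 p.py .6505 .055 .2953 2.8
```

```text
t: 24.08
tool_pos: [0.4488, 0.179, 0.3662]
tool_rot: [-0.0, 0.998, 0.066, 0.0]
ft_force: [-0.5, -0.3, -3.0]
finger_gap: 0.0472
grasp_force: 62.0
t: 24.92
tool_pos: [0.4489, 0.1789, 0.3756]
tool_rot: [0.0, 0.784, 0.621, 0.0]
ft_force: [-0.1, 0.1, -3.2]
finger_gap: 0.047
grasp_force: 62.0
t: 25.25
tool_pos: [0.4489, 0.1789, 0.3755]
tool_rot: [0.0, 0.689, 0.725, 0.0]
ft_force: [0.2, 0.2, -2.2]
finger_gap: 0.047
grasp_force: 62.0
t 25.25 pos [0.4489 0.1789 0.3755] yaw 2.9 gap 0.047 grip 62.0 F [ 0.2  0.2 -2.2] q [-0.86  0.21  0.47  2.   -0.12  0.95 -0.28]
tilt 0.0007 now cm [-13.4   19.49   8.03] after twist [-13.36  19.52   8.03] twist 0.002
```

```bash
python3 -m jog '{"increments":[[4,[-1,1.45,0],0],[4,[-1.9,2.77,0],0],[4,[-1.9,2.77,0],0],[4,[-1.9,2.77,0],0],[4,[-1.9,2.77,0],0],[4,[-1.9,2.77,0],0],[4,[-1.9,2.77,0],0],[4,[-1,1.42,0],0],[4,[0,0,0.6],0],[4,[0,0,1],0]]}'
python3 -m jog '{"increments":[[4,[0,0,1.2],0],[4,[0,0,1.2],0],[4,[0,0,1.2],0],[4,[0,0,1],0],[4,[0,0,0.7],0],[4,[0,0,0.4],0],[4,[0,0,0.2],0],[4,[0,0,0],0]]}'
python3 p.py .6505 .055 .2953 2.8
```

```text
t: 26.08
tool_pos: [0.6507, 0.0542, 0.3592]
tool_rot: [0.001, 0.691, 0.723, 0.0]
ft_force: [-0.8, 0.0, -2.8]
finger_gap: 0.0472
grasp_force: 62.6
t: 26.75
tool_pos: [0.6502, 0.055, 0.2993]
tool_rot: [0.0, 0.69, 0.724, -0.0]
ft_force: [-0.4, -0.4, -2.5]
finger_gap: 0.0474
grasp_force: 62.6
t 26.75 pos [0.6502 0.055  0.2993] yaw 2.8 gap 0.047 grip 62.6 F [-0.4 -0.4 -2.5] q [-0.46  0.62  0.47  1.64 -0.32  0.96  0.17]
tilt 0.0002 now cm [0.   0.03 0.4 ] after twist [0.   0.03 0.4 ] twist 0.000
```

```bash
python3 -m jog '{"increments":[[4,[0,0,0.1],0],[4,[0,0,0.1],0],[4,[0,0,0.1],0],[4,[0,0,0.08],0],[4,[0,0,0],0]]}'
python3 -m jog '{"increments":[[4,[0,0,0.08],0],[4,[0,0,0],0]]}'
python3 p.py .6505 .055 .2953 2.8
```

```text
t: 27.17
tool_pos: [0.6502, 0.055, 0.2957]
tool_rot: [0.0, 0.69, 0.724, -0.0]
ft_force: [0.3, -0.1, -2.4]
finger_gap: 0.047
grasp_force: 62.6
t: 27.33
tool_pos: [0.6503, 0.0549, 0.2954]
tool_rot: [0.0, 0.69, 0.724, 0.0]
ft_force: [-2.8, 0.3, 4.5]
finger_gap: 0.047
grasp_force: 63.2
t 27.33 pos [0.6503 0.0549 0.2954] yaw 2.8 gap 0.047 grip 63.2 F [-2.8  0.3  4.5] q [-0.46  0.62  0.47  1.64 -0.33  0.95  0.17]
tilt 0.0004 now cm [0.01 0.02 0.01] after twist [0.01 0.02 0.01] twist 0.000
```

Contact. Releasing, then heading for jug_half.

```bash
python3 -m jog '{"increments":[[5.3,[0,0,0],0],[5.8,[0,0,0],0],[6.8,[0,0,0],0],[8.5,[0,0,0],0],[8.5,[0,0,0],0],[8.5,[0,0,-0.5],0],[8.5,[0,0,-1],0],[8.5,[0,0,-2],0],[8.5,[0,0,-2],0],[8.5,[0,0,-1],0]]}'
python3 p.py .423 -.1412 .228 -82.9
```

```text
t: 28.17
tool_pos: [0.6506, 0.0547, 0.3631]
tool_rot: [0.001, 0.69, 0.724, 0.001]
ft_force: [-0.2, -0.3, 0.4]
finger_gap: 0.085
grasp_force: 0.0
t 28.17 pos [0.6506 0.0547 0.3631] yaw 2.8 gap 0.085 grip 0.0 F [-0.2 -0.3  0.4] q [-0.48  0.55  0.5   1.59 -0.29  1.07  0.14]
tilt 0.0030 now cm [-18.46 -23.73  13.44] after twist [-25.05  16.63  13.44] twist 1.496
```

```bash
python3 -m jog '{"increments":[[8.5,[-2.31,-2.97,0],0],[8.5,[-2.31,-2.97,0],0],[8.5,[-2.31,-2.97,0],0],[8.5,[-2.31,-2.97,0],0],[8.5,[-2.31,-2.97,0],0],[8.5,[-2.31,-2.97,0],0],[8.5,[-2.31,-2.97,0],0],[8.5,[-2.31,-2.97,0],0],[8.5,[0,0,0.5],0.12],[8.5,[0,0,0.5],0.12]]}'
python3 -m jog '{"increments":[[8.5,[0,0,0.5],0.12],[8.5,[0,0,0.5],0.12],[8.5,[0,0,0.5],0.12],[8.5,[0,0,0.5],0.12],[8.5,[0,0,0.5],0.12],[8.5,[0,0,0.5],0.12],[8.5,[0,0,0.5],0.12],[8.5,[0,0,0.5],0.12],[8.5,[0,0,0.5],0.12],[8.5,[0,0,0.5],0.12]]}'
python3 -m jog '{"increments":[[8.5,[0,0,0.5],0.056],[8.5,[0,0,0],0]]}'
python3 p.py .423 -.1412 .228 -82.9
```

```text
t: 29.0
tool_pos: [0.4206, -0.1428, 0.3506]
tool_rot: [0.0, 0.774, 0.633, 0.001]
ft_force: [1.3, 1.4, -0.7]
finger_gap: 0.0849
grasp_force: 0.0
t: 29.83
tool_pos: [0.422, -0.1413, 0.3001]
tool_rot: [-0.0, 0.996, 0.087, 0.0]
ft_force: [0.8, 0.3, 0.6]
finger_gap: 0.0854
grasp_force: 0.0
t: 30.0
tool_pos: [0.4218, -0.1411, 0.2945]
tool_rot: [0.0, 0.998, 0.06, -0.0]
ft_force: [-0.2, 0.5, -0.8]
finger_gap: 0.0849
grasp_force: 0.0
t 30.00 pos [ 0.4218 -0.1411  0.2945] yaw -83.1 gap 0.085 grip 0.0 F [-0.2  0.5 -0.8] q [-0.48  0.36  0.86  2.17 -0.39  0.78 -0.82]
tilt 0.0007 now cm [0.12 0.02 6.65] after twist [0.12 0.02 6.65] twist -0.003
```

```bash
python3 -m jog '{"increments":[[8.5,[0.12,0,1],0],[8.5,[0,0,1],0],[8.5,[0,0,1],0],[8.5,[0,0,1],0],[8.5,[0,0,1],0],[8.5,[0,0,1],0],[8.5,[0,0,0.5],0],[8.5,[0,0,0.1],0],[8.5,[0,0,0],0]]}'
python3 p.py .423 -.1412 .228 -82.9
python3 -m jog '{"increments":[[3.5,[0,0,0],0],[3.5,[0,0,0],0],[3.5,[0,0,0],0],[3.5,[0,0,0],0],[3.5,[0,0,0],0],[3.5,[0,0,0],0],[3.5,[0,0,0],0],[3.5,[0,0,0],0],[3.5,[0,0,0],0],[3.5,[0,0,0],0]]}'
python3 -m jog '{"increments":[[3.5,[0,0,-0.2],0],[3.5,[0,0,-0.4],0],[3.5,[0,0,-0.8],0],[3.5,[0,0,-1.2],0],[3.5,[0,0,-1.5],0],[3.5,[0,0,-1.5],0],[3.5,[0,0,-1.5],0],[3.5,[0,0,-1.5],0],[3.5,[0,0,-1.5],0],[3.5,[0,0,-1.5],-0.06]]}'
python3 p.py .656 -.0525 .276 2.8
```

```text
t: 30.75
tool_pos: [0.423, -0.1413, 0.2287]
tool_rot: [0.0, 0.998, 0.062, -0.0]
ft_force: [0.4, 0.6, 0.1]
finger_gap: 0.0851
grasp_force: 0.0
t 30.75 pos [ 0.423  -0.1413  0.2287] yaw -82.9 gap 0.085 grip 0.0 F [0.4 0.6 0.1] q [-0.36  0.48  0.73  2.2  -0.54  0.65 -0.69]
tilt 0.0007 now cm [ 0.   -0.01  0.07] after twist [ 0.   -0.01  0.07] twist -0.000
t: 31.58
tool_pos: [0.4233, -0.1411, 0.2295]
tool_rot: [-0.0, 0.998, 0.062, 0.0]
ft_force: [-2.8, 2.8, 14.7]
finger_gap: 0.0423
grasp_force: 58.8
t: 32.42
tool_pos: [0.4229, -0.1412, 0.3461]
tool_rot: [0.0, 0.996, 0.091, -0.0]
ft_force: [0.1, -0.3, -2.0]
finger_gap: 0.042
grasp_force: 60.9
t 32.42 pos [ 0.4229 -0.1412  0.3461] yaw -79.6 gap 0.042 grip 60.9 F [ 0.1 -0.3 -2. ] q [-0.56  0.25  0.93  2.12 -0.26  0.88 -0.87]
tilt 0.0003 now cm [24.54 -4.5   7.  ] after twist [ 7.72 23.72  7.  ] twist -1.437
```

```bash
python3 -m jog '{"increments":[[3.5,[0,0,-0.5],-0.12],[3.5,[0,0,-0.5],-0.12],[3.5,[0,0,0],-0.12],[3.5,[0,0,0],-0.12],[3.5,[0,0,0],-0.12],[3.5,[0,0,0],-0.12],[3.5,[0,0,0],-0.12],[3.5,[0,0,0],-0.12],[3.5,[0,0,0],-0.12],[3.5,[0,0,0],-0.12]]}'
python3 -m jog '{"increments":[[3.5,[0,0,0],-0.12],[3.5,[0,0,0],-0.08],[3.5,[0,0,0],-0.037],[3.5,[0.5,1.56,0],0],[3.5,[1,3,0],0],[3.5,[1.1,3.4,0],0],[3.5,[1.1,3.4,0],0],[3.5,[1.1,3.4,0],0],[3.5,[1.1,3.4,0],0],[3.5,[1.1,3.4,0],0]]}'
python3 -m jog '{"increments":[[3.5,[0.72,2.16,0],0],[3.5,[0,0,0.6],0],[3.5,[0,0,1.2],0],[3.5,[0,0,1.2],0],[3.5,[0,0,1.2],0],[3.5,[0,0,1.2],0],[3.5,[0,0,1],0],[3.5,[0,0,0.6],0],[3.5,[0,0,0.4],0],[3.5,[0,0,0],0]]}'
python3 p.py .656 -.0525 .2755 2.8
```

```text
t: 33.25
tool_pos: [0.4229, -0.1413, 0.3555]
tool_rot: [0.0, 0.768, 0.64, -0.0]
ft_force: [0.1, 0.4, -2.0]
finger_gap: 0.0421
grasp_force: 60.9
t: 34.08
tool_pos: [0.6363, -0.0596, 0.3554]
tool_rot: [0.0, 0.689, 0.725, -0.0]
ft_force: [0.4, -0.1, -0.4]
finger_gap: 0.042
grasp_force: 61.0
t: 34.92
tool_pos: [0.6559, -0.0523, 0.2801]
tool_rot: [-0.0, 0.689, 0.724, -0.0]
ft_force: [-0.6, -0.2, -1.7]
finger_gap: 0.0421
grasp_force: 61.3
t 34.92 pos [ 0.6559 -0.0523  0.2801] yaw 2.9 gap 0.042 grip 61.3 F [-0.6 -0.2 -1.7] q [-0.33  0.66  0.52  1.64 -0.39  0.95  0.38]
tilt 0.0010 now cm [-0.02  0.    0.46] after twist [-0.02  0.    0.46] twist 0.001
```

```bash
python3 -m jog '{"increments":[[3.5,[0,0,0.1],0],[3.5,[0,0,0.1],0],[3.5,[0,0,0.1],0],[3.5,[0,0,0.1],0],[3.5,[0,0,0.05],0],[3.5,[0,0,0],0]]}'
python3 -m jog '{"increments":[[3.5,[0,0,0.08],0],[3.5,[0,0,0],0]]}'
python3 p.py .656 -.0525 .2755 2.8
```

```text
t: 35.42
tool_pos: [0.6561, -0.0521, 0.2764]
tool_rot: [0.0, 0.689, 0.725, -0.0]
ft_force: [-0.7, 0.1, -2.1]
finger_gap: 0.0419
grasp_force: 61.3
t: 35.58
tool_pos: [0.6562, -0.0522, 0.2757]
tool_rot: [0.0, 0.689, 0.725, 0.0]
ft_force: [0.4, 0.2, -0.7]
finger_gap: 0.0423
grasp_force: 61.4
t 35.58 pos [ 0.6562 -0.0522  0.2757] yaw 2.9 gap 0.042 grip 61.4 F [ 0.4  0.2 -0.7] q [-0.33  0.67  0.52  1.64 -0.39  0.94  0.38]
tilt 0.0003 now cm [-0.03 -0.02  0.02] after twist [-0.03 -0.02  0.02] twist 0.001
```

```bash
python3 -m jog '{"increments":[[3.5,[0,0,0.06],0],[3.5,[0,0,0],0],[4.7,[0,0,0],0],[5.2,[0,0,0],0],[6,[0,0,0],0],[8.5,[0,0,0],0],[8.5,[0,0,0],0],[8.5,[0,0,-0.5],0],[8.5,[0,0,-1],0],[8.5,[0,0,-2],0]]}'
python3 -m jog '{"increments":[[8.5,[0,0,-3],0],[8.5,[0,0,-3],0],[8.5,[0,-3,-2],0],[8.5,[-1.5,-3,0],0],[8.5,[-3,-2.5,0],0],[8.5,[-4,-1,0],0],[8.5,[-4,0,0],0],[8.5,[-4,0,0],0],[8.5,[-4,0,0],0],[8.5,[-4,0,0],0]]}'
python3 -m jog '{"increments":[[8.5,[-4,0,0],0],[8.5,[-4,0,0],0],[8.5,[-2,0,0],0],[8.5,[0,0,0],0]]}'
python3 - <<'E'
from h import *
for n in('side','top'):
    c=cam(n); im=c['image'][:,:,::-1]
    P=np.array([[.6458,.1625,.06],[.6615,-.159,.06]]); q=proj(c,P).astype(int); x,y=q.min(0)-[45,45]; X,Y=q.max(0)+[55,45]
    x,y=max(x,0),max(y,0); k=4 if (X-x)*4<=800 else 3
    cv2.imwrite(f'pics/f_{n}.png',cv2.resize(im[y:Y,x:X],None,fx=k,fy=k,interpolation=cv2.INTER_CUBIC)[:600,:800]); print(n,x,y,k)
E
```

```text
t: 36.42
tool_pos: [0.6557, -0.0521, 0.3094]
tool_rot: [-0.001, 0.689, 0.725, -0.001]
ft_force: [-0.2, 0.7, 0.3]
finger_gap: 0.0852
grasp_force: 0.0
t: 37.25
tool_pos: [0.5732, -0.3035, 0.3913]
tool_rot: [0.0, 0.689, 0.725, 0.0]
ft_force: [1.0, 0.6, 0.4]
finger_gap: 0.0853
grasp_force: 0.0
t: 37.58
tool_pos: [0.5765, -0.4066, 0.3908]
tool_rot: [0.001, 0.691, 0.723, -0.001]
ft_force: [0.4, -0.0, 0.7]
finger_gap: 0.0853
grasp_force: 0.0
side 234 108 4
top 148 84 3
```

View pics/f_side.png

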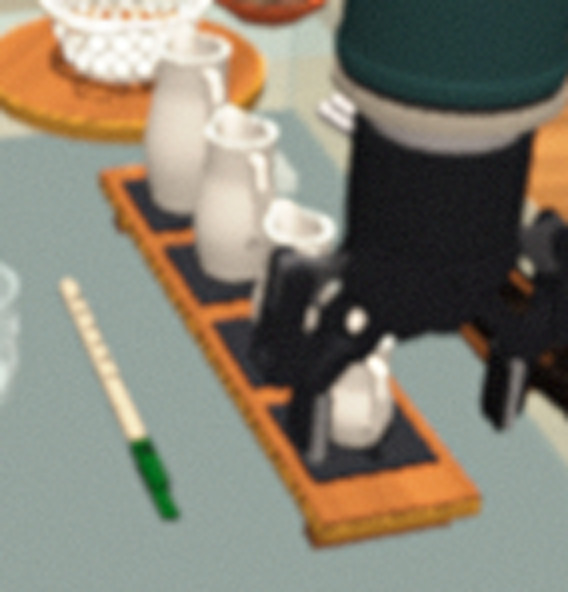

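View pics/f_top.png

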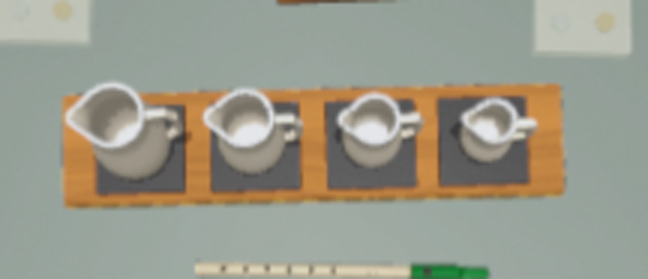

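All four jugs stand upright, descending from the turntable end with spouts to the left. In the top crop the rim centres are about (112,114), (244,118), (374,120) and (492,121). I'll check these numerically before handing in.

```bash
python3 - <<'E'
from h import *
c=cam('top')
for n,p,sp,z,t in(('quart',(112,114),(68,118),.172,(.6458,.1625)),('pint',(244,118),(205,118),.154,(.6505,.055)),('half',(374,120),(338,121),.136,(.656,-.0525)),('quarter',(492,121),(460,122),.118,(.6615,-.159))):
    X,S=onz(c,np.array([p,sp])/3.+[148,84]-.3,z); d=S-X; print(n,((X[:2]-t)*1000).round(1),'mm',np.degrees(np.arctan2(d[1],d[0])).round(1))
E
```

```text
quart [ 0.5 -0.4] mm 96.4
pint [-0.7  1.2] mm 91.2
half [-0.8  0.2] mm 93.0
quarter [-0.1  3.9] mm 93.3
```

```bash
python3 -c "from station import ctrl; print(ctrl.finish_job())"
```

```text
the job is handed in; nothing more can be done
None
```

The job is handed in: all four jugs stand on their coasters, tallest nearest the turntable, spouts towards it, measured within 4 mm of centre and 4 degrees of the row; the tumbler was not touched, though I did not re-measure its position, and the hand-in returned no verdict.

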